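# Draw the filter plate of a bench dust extractor and show it to the work light

### The arm

A 6-joint arm with a two-finger parallel gripper is mounted at the origin on the work surface. World frame = base frame: x ahead of the robot, y to its left, z up, the work surface at z = 0. Lengths are in m, angles in rad, forces in N, time in s.
With the tool pointing down it reaches from about 0.225 to 0.725 m from the base axis. Payload 3.1 kg.
Tool frame: the origin (TCP) lies at the very end of the fingers, on their centre line; the grasp point (between the pads) lies 19 mm behind it; x points along the fingers, z is the direction in which the jaws open and shut, and the axes are right-handed (so a half turn about x gives the same grasp; the last joint's range is limited). The gripper opens to 85 mm and grips with 20 to 120 N. Pads are 22 mm wide; open, the fingers measure 114 mm over their backs; the gripper's body (76 mm by 85 mm) begins 54 mm behind the grasp point. The pads swing forward as they close: fully open they stand 13 mm farther back than shut.
Start: joints at [1.173, 0.048, 0.099, 1.622, 0, 1.443], TCP at [0.14, 0.506, 0.231] pointing down, gripper open.
Joint ranges: [-2.91, 2.91], [-0.99, 1.94], [-1.21, 1.42], [-2.12, 2.29], [-1.49, 1.47], [-3.14, 3.14]. Speed limits (rad/s): [2.79, 2.79, 3.14, 3.14, 3.14, 3.14].

### API

Orientations are given as a unit quaternion [x, y, z, w].
In Python, from station import ctrl, hand, viewer, close_job gives the robot as it stands. Calls block until the motion is done:
- ctrl.goto(position, orientation): joint-space move of the TCP to a pose.
- ctrl.movel(position, orientation=None, max_speed=0.15, guard=None): straight line of the TCP; orientation=None keeps the orientation; max_speed is the mean speed in m/s. With guard (N) it stops when the force on the tool has changed by that much, and returns True; else False.
- ctrl.move_joints(angles): joint-space move.
- hand.gripper_open() and hand.grasp(newtons=None): open the fingers fully, or close them until they stop; newtons is the grip in N (None keeps the last).
- ctrl.pause(seconds).
- ctrl.inverse_kinematics(position, orientation): joint angles nearest the present ones, or None.
- ctrl.read_state(): the state.
- viewer.grab_frame(name): name is "side" or "top" or "wrist"; returns a dict with "pixels" (400x640x3 uint8, red, green, blue), "range_z" (400x640 float32, m along the optical axis (not along the pixel's ray), 0 where there is no reading), "intrinsics" (3x3 intrinsics, pixels), "R" (3x3) and "t" (3): a world point X has camera coordinates R X + t. Camera axes: x right, y down, z forward; pixel columns grow to the right and rows downward; lengths in m; the calibration is good to about 2 mm. A picture is of the moment at which its call begins.
A pose or a line that the arm cannot do raises ctrl.Unreachable and nothing moves.
- close_job(): hands the job in, once; it reports no verdict.
The state is a dict: "time": time; "joint_positions": joint angles; "qvel": joint speeds; "joint_efforts": joint torques, N m; "position": TCP position; "ee_rot": TCP orientation; "ft_force": force on the tool from outside, world axes, zero at the start; "torque": the same for the moment, N m; "grip_width": finger opening in m.
Only numpy, scipy, OpenCV 4.12 (cv2) and the standard library are available. Lean on these libraries where they do the work, as an engineer would, in place of code of your own. Each camera call takes 0.05 s, during which the arm holds its last target. There are 200 camera calls.

### The job

The dust extractor's filter is due for a look: throttle the suction by turning the damper knob until the pointer on the dial stands on the long mark, then lift the cover flap right over so that it lies open on its stop. Draw the filter plate up out of its slot and hold it up in front of the work light: upright, square to the glass, centred on it and about a hand's breadth (100 mm) away. Finish while still holding the plate there, clear of everything but the gripper, with the flap left open, the pointer still on the mark and the other things on the bench undisturbed.

Things in the scene. Friction and masses are not known exactly. Their poses are not given: they have to be found in the camera images.
- extractor: Bench dust extractor, a fixed grey metal unit 460 long (own y) x 160 deep (own x) x 115 high. Origin: on the bench, under the middle of the filter chamber; own x points away from the robot at yaw 0, z up. Along own y from -206 to 255: fan and motor (y -206 to -55), filter chamber (y -55 to 55) under the cover flap, damper with a dark gear case on top (y 55 to 175, its top 133 high) carrying knob and dial, open intake hood (y 175 to 255, up to 138 high).
- knob_grip (a point): Grip point of the damper knob: on its vertical axis, 24 mm above the gear case's top. The knob is a black fluted cylinder, 40 mm across the flutes (38 body), its top 14 mm above this point; it stands on the front (robot) side of the gear case, at own (-42, 115) of the extractor. 25 mm and more are free all round it down to the gear case.
- knob (a joint): Damper knob angle, rad, growing clockwise seen from above. It turns the pointer through a 3 : 1 gear pair, so the two turn opposite ways; zero when the pointer is on the mark. Starts between -2.6 and -1.3, range -3.6 to 1.5, and stays where it is left (friction about 0.04 N m).
- pointer (a joint): Pointer angle on the dial, rad, growing anticlockwise seen from above; 0 = on the long mark. One third of the knob's angle; starts between -0.87 and -0.43, so the knob has to be turned clockwise.
- pointer_tip (a point): Tip of the flat black pointer, 42 mm from its pivot (pivot at own (30, 115) of the extractor), 6 mm above the gear case's top.
- dial_mark (a point): Place of the pointer's tip when it is on the long mark: the one long thick black line (14 x 4 mm) on the round aluminium dial (90 across), on its far side from the robot; the short thin ticks do not count.
- cover_bar (a point): Middle of the cover flap's handle: a dark round bar 10 mm thick, 76 long, parallel to the hinge (own y of the extractor), 28 mm clear above the flap's top on a foot at each end (60 mm free between the feet); 71 mm higher than the hinge and 130 mm nearer the robot when shut. Its frame turns with the flap.
- cover_hinge (a point): Middle of the flap's hinge line, at own (70, 0, 115) of the extractor, on the far side of the filter chamber; the hinge runs along own y.
- cover (a joint): Cover flap (a steel dome 142 x 104 x 38 mm, 0.26 kg) angle, rad: 0 shut, growing as its robot-side edge swings up and over away from the robot. It balances at about 1.2 rad: let go earlier it falls shut, let go beyond 1.3 it falls open by itself onto its stop at 1.83 and stays there.
- plate_center (a point): Centre of the filter plate: an aluminium frame 110 wide (own x) x 12 thick (own y) x 100 high (own z) with steel mesh, 0.18 to 0.33 kg, standing upright and loosely (3 mm free each way) in the slot under the flap, across the extractor's own y. When in place its frame's top is flush with the chamber's deck (115 high).
- plate_tab (a point): Where to grip the plate's pull tab: a flat steel tab 44 wide (plate's own x) x 8 thick (own y) standing 28 mm up from the middle of the plate's top edge; this point is 16 mm above that edge, 12 below the tab's top and 66 mm above plate_center.
- light_face (a point): Centre of the glass of the work light, a flat grey floodlight on a dark tube stand, fixed (head 196 wide x 150 high x 40 deep, centre 210 mm above the bench). The glass is upright and looks along this frame's own -x; own y runs level along the glass, z up.
- work_light: The same floodlight; origin on the bench under the middle of its head, axes as light_face.
- spun_ring: Bystander: thin steel ring, 72 across, 20 high, lying on the extractor's fan case beside the flap; origin under its centre.
- disc_stack: Bystander: stack of metal discs, 116 across, 21 high, beyond the gap between extractor and work light; origin under its centre.
- wrench: Bystander: small wrench, 150 long, lying close behind the extractor.
- spun_cup: Bystander: steel cup, 80 across, 55 high, left behind the hood.
- wax_tin: Bystander: round tin, 68 across, 50 high, left of the extractor's hood.
- former: Bystander: dark wooden spinning former, 84 across, 86 high, left of the hood between tin and cup.
- spinning_tool: Bystander: long spinning tool with wooden handle, 400 long, lying behind the wrench.

How it is judged:
By the outcome, as a careful person would: the job done as asked, in the order asked, and still so for the second after the job is handed in, while the arm keeps its last pose, push and grip.
It also fails if it takes over 67 s, if anything falls off the work surface, if the arm or the gripper's body presses on something with over 40 N, if the wrist force passes 120 N, or if a joint passes its speed limit or range.

## Working session

There is one attempt and no reset: what is moved stays moved. The work goes in short steps, each a Python script; the robot and the scene stay as the last script left them, time stands still between calls to the robot, and variables do not carry over. Pictures are saved under pics/ and viewed, on a budget of 10 in all, crops included, one or two more only if the job needs it, and the job is handed in when it is done.

```bash
mkdir -p pics; ls
python3 - <<'E'
from station import ctrl,hand,viewer
import cv2,numpy as np
fs={n:viewer.grab_frame(n) for n in("top","side")}
for n,f in fs.items():
    cv2.imwrite(f"pics/{n}0.png",f["pixels"][:,:,::-1]); np.savez(f"{n}0.npz",**f)
    print(n,f["intrinsics"],f["R"],f["t"],(f["range_z"]>0).mean())
print(ctrl.read_state())
E
```

```text
pics
top [[371.55734781   0.         316.26647921]
 [  0.         371.55734781 200.84069551]
 [  0.           0.           1.        ]] [[ 7.39189173e-04 -9.99597297e-01 -2.83671924e-02]
 [-9.97192487e-01  1.38724014e-03 -7.48680147e-02]
 [ 7.48772172e-02  2.83428928e-02 -9.96789889e-01]] [0.07338204 0.60143167 1.41781634] 0.995890625
side [[456.08122097   0.         314.85859625]
 [  0.         456.08122097 203.33630545]
 [  0.           0.           1.        ]] [[ 0.90928796 -0.41606864 -0.00907181]
 [-0.24299345 -0.5130955  -0.82321758]
 [ 0.33786032  0.75074623 -0.56765351]] [-0.52624481  0.297365    1.12838574] 0.9958046875
{'time': 0.1, 'joint_positions': array([1.17320697e+00, 4.87183613e-02, 9.77289060e-02, 1.62199006e+00,
       1.31671632e-05, 1.44301417e+00]), 'qvel': array([ 0.00037893, -0.00231865,  0.00328982, -0.00052726,  0.00061528,
       -0.00027847]), 'joint_efforts': array([ 3.12251432e-03, -3.39852512e+01,  3.20935750e+01,  1.58473605e-02,
       -3.69423481e-05,  4.77863168e-06]), 'position': array([0.13971877, 0.50549079, 0.23019969]), 'ee_rot': array([-0.42859081,  0.56337534,  0.42782819,  0.56203308]), 'ft_force': array([ 0.48512259, -0.85197646, -0.55526722]), 'torque': array([-0.00966874,  0.02369787,  0.03122476]), 'grip_width': 0.08557678652745881}
```

View pics/top0.png

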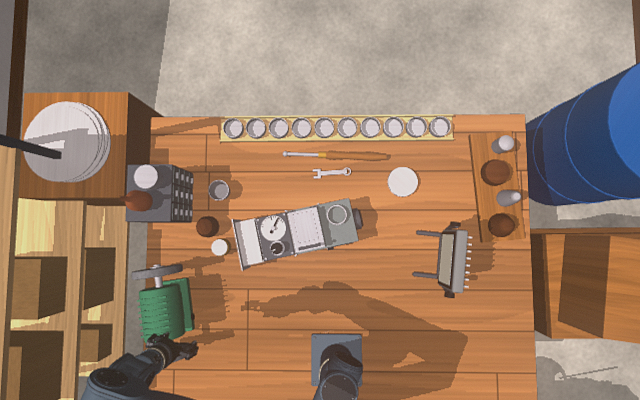

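View pics/side0.png

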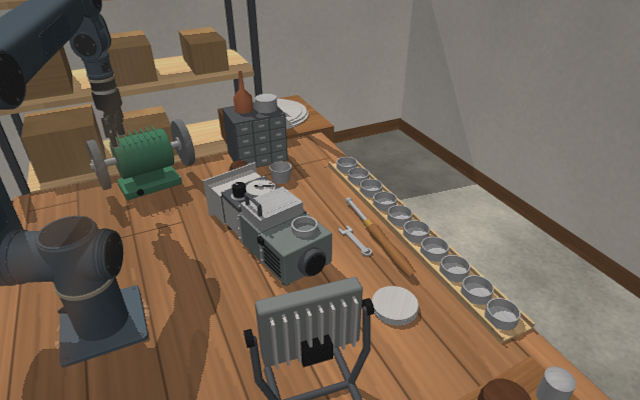

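The top view shows the extractor from the hood at about (240,243) to the fan at (355,215). The knob is near (277,247), the dial near (271,228), the flap near (308,228), and the light at (455,258) with its glass facing left. The side view shows the same layout and the back of the light. Next I'll measure from the range data.

```bash
cat > h.py <<'E'
import numpy as np,cv2
def cloud(f):
    K,R,t,z=f["intrinsics"],f["R"],f["t"],f["range_z"]
    v,u=np.mgrid[:z.shape[0],:z.shape[1]]
    c=np.stack([(u-K[0,2])/K[0,0]*z,(v-K[1,2])/K[1,1]*z,z],-1)
    P=(c-t)@R   # R^T (c-t)
    P[z<=0]=np.nan
    return P
def proj(f,X):
    c=f["R"]@np.asarray(X)+f["t"]; return (f["intrinsics"]@(c/c[2]))[:2]
def ray(f,uv,z):
    d=f["R"].T@np.linalg.inv(f["intrinsics"])@np.array([uv[0],uv[1],1.]); o=-f["R"].T@f["t"]
    return o+d*(z-o[2])/d[2]
def rect(P,m):
    return cv2.minAreaRect((P[m][:,:2]*1000).astype(np.float32))
E
python3 - <<'E'
from h import *
for n in("top","side"):
    f=dict(np.load(f"{n}0.npz"));P=cloud(f)
    x,y,z=P[...,0],P[...,1],P[...,2]
    with np.errstate(all='ignore'):
        box=(x>.2)&(x<.65)&(y>-.2)&(y<.32)
        print(n)
        for lo,hi,l in((.09,.2,'ext all'),(.105,.12,'115'),(.127,.142,'gear'),(.145,.16,'flap'),(.163,.18,'knob')):
            m=box&(z>lo)&(z<hi)
            m=cv2.morphologyEx(m.astype(np.uint8),cv2.MORPH_OPEN,np.ones((2,2)))>0
            if m.sum()>5: print(l,m.sum(),rect(P,m),np.median(P[m],0))
        m=(x>.15)&(x<.65)&(y<-.25)&(y>-.6)&(z>.2)&(z<.31)
        print('light',m.sum(),rect(P,m),P[m].min(0),P[m].max(0))
        np.save(f'{n}_light.npy',P[m])
f=dict(np.load("top0.npz"))
c=f["pixels"][190:285,220:370,::-1]
cv2.imwrite("pics/crop0.png",cv2.resize(c,None,fx=5,fy=5,interpolation=cv2.INTER_CUBIC))
E
```

```text
top
ext all 4901 ((483.6121520996094, 125.61773681640625), (125.47063446044922, 474.4323425292969), 17.61800193786621) [nan nan nan]
115 1999 ((nan, nan), (0.0, 0.0), 0.0) [nan nan nan]
gear 1238 ((512.962646484375, 143.5677032470703), (149.9264373779297, 357.26837158203125), 26.052547454833984) [nan nan nan]
flap 1118 ((487.7984924316406, 102.36259460449219), (143.68087768554688, 102.36605072021484), 12.510320663452148) [nan nan nan]
knob 99 ((424.2099914550781, 206.18038940429688), (40.315242767333984, 31.53367805480957), 2.3246171474456787) [nan nan nan]
light 1486 ((395.1004943847656, -387.0987548828125), (61.843788146972656, 246.9746856689453), 84.66397094726562) [ 0.27278749 -0.42495756  0.20012297] [ 0.51944793 -0.34928788  0.29096336]
side
ext all 5479 ((442.2634582519531, 104.77105712890625), (261.1670227050781, 390.0508728027344), 48.100364685058594) [nan nan nan]
115 1974 ((454.5944519042969, 144.64356994628906), (266.88116455078125, 369.025634765625), 36.240360260009766) [nan nan nan]
gear 1086 ((486.03900146484375, 136.24761962890625), (310.8711853027344, 252.87684631347656), 74.27861785888672) [nan nan nan]
flap 1128 ((548.740478515625, 154.48492431640625), (281.2547912597656, 172.11863708496094), 15.951985359191895) [nan nan nan]
knob 135 ((435.48541259765625, 155.68972778320312), (203.1236572265625, 48.99855041503906), 89.12690734863281) [0.43205383 0.19551692 0.16812098]
light 5414 ((395.39019775390625, -389.6401672363281), (56.00074768066406, 248.2716827392578), 83.76933288574219) [ 0.27157216 -0.4257395   0.20006167] [ 0.51983453 -0.34991624  0.28738573]
```

View pics/crop0.png

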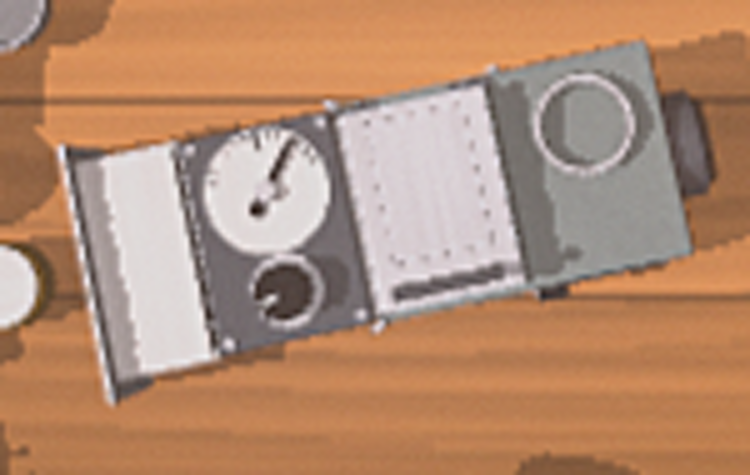

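The crop shows the dial hub at about (273,188) with the pointer tip at (293,140), the long mark near (257,140), the knob at (285,290) and the flap bar at (450,283). The flap rectangle measures 144x102 mm, as it should. That puts the extractor origin at about (0.488, 0.102) with yaw 0.218, which predicts the knob at (0.422, 0.205). I measured it at (0.424, 0.206). I'll go above and look with the wrist camera.

```bash
cat >> h.py <<'E'
from scipy.spatial.transform import Rotation as Ro
def down(a):
    "tool down, jaw axis at world yaw a"
    x=np.array([0,0,-1.]);z=np.array([np.cos(a),np.sin(a),0]);return Ro.from_matrix(np.c_[x,np.cross(z,x),z]).as_quat()
O=np.array([.488,.102]);YAW=.218
def own(x,y,z):
    c,s=np.cos(YAW),np.sin(YAW);return np.array([O[0]+c*x-s*y,O[1]+s*x+c*y,z])
E
python3 - <<'E'
from h import *
from station import ctrl,viewer
for k in range(-6,7):
    q=ctrl.inverse_kinematics(own(-42,115e0,0.14) if 0 else own(-.042,.115,.141),down(k*np.pi/6)); print(k*30,None if q is None else np.round(q,2))
ctrl.goto(own(-.08,.06,.33),down(YAW+np.pi/2))
f=viewer.grab_frame("wrist");np.savez("w1.npz",**f);cv2.imwrite("pics/w1.png",f["pixels"][:,:,::-1])
print(ctrl.read_state()["time"],ctrl.read_state()["joint_positions"], -f["R"].T@f["t"], f["R"])
for p in((-.042,.115,.171),(.03,.115,.139),(-.06,0,.191),(0.072,0.115,.139)): print(p,proj(f,own(*p)))
E
```

```text
-180 [ 0.31 -0.1  -0.22  1.45  0.   -1.26]
-150 [ 0.31 -0.1  -0.22  1.45  0.   -1.78]
-120 [ 0.31 -0.1  -0.22  1.45  0.   -2.31]
-90 [ 0.31 -0.1  -0.22  1.45  0.   -2.83]
-60 [ 0.31 -0.1  -0.22  1.45  0.    2.93]
-30 [ 0.31 -0.1  -0.22  1.45  0.    2.4 ]
0 [ 0.31 -0.1  -0.22  1.45  0.    1.88]
30 [ 0.31 -0.1  -0.22  1.45  0.    1.36]
60 [ 0.31 -0.1  -0.22  1.45  0.    0.83]
90 [ 0.31 -0.1  -0.22  1.45  0.    0.31]
120 [ 0.31 -0.1  -0.22  1.45  0.   -0.21]
150 [ 0.31 -0.1  -0.22  1.45  0.   -0.74]
180 [ 0.31 -0.1  -0.22  1.45  0.   -1.26]
1.8167 [ 1.88601903e-01 -1.66072509e-01  9.44362522e-02  1.83188371e+00
  2.38371007e-04 -3.04739436e-02] [0.31732637 0.12582505 0.47227498] [[-2.17006955e-01  9.76169989e-01 -3.65624429e-04]
 [ 9.26094457e-01  2.05993334e-01  3.16094612e-01]
 [ 3.08637391e-01  6.82561266e-02 -9.48727602e-01]]
(-0.042, 0.115, 0.171) [379.80514638 219.26697682]
(0.03, 0.115, 0.139) [371.2245446  271.64095953]
(-0.06, 0, 0.191) [247.33589076 207.95142363]
(0.072, 0.115, 0.139) [369.42596028 305.68733337]
```

View pics/w1.png

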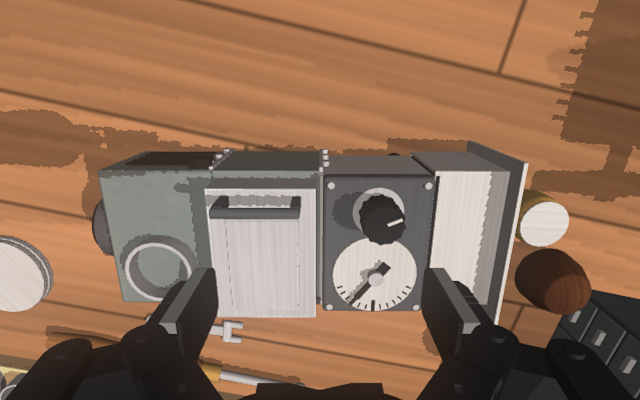

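The wrist view is flipped, with the far side at the bottom. The knob is at about (382,217), the dial hub at (376,272), the pointer tip at (350,303), the long mark at (373,305) and the bar at (255,207). My predictions are only 3-7 px off, so I'll refine them with masks.

Run:
```python
from h import *
f=dict(np.load("w1.npz"));P=cloud(f);z=np.nan_to_num(P[...,2]);g=cv2.cvtColor(f["pixels"],cv2.COLOR_RGB2GRAY)
def blob(m,near):
    m=cv2.morphologyEx(m.astype(np.uint8),cv2.MORPH_OPEN,np.ones((3,3)))
    n,l=cv2.connectedComponents(m)
    ids=[i for i in range(1,n) if (l==i).sum()>40]
    i=min(ids,key=lambda i:np.hypot(*(np.argwhere(l==i)[:,::-1]-near).T).min());return l==i
def circ(m):
    c=max(cv2.findContours(m.astype(np.uint8),0,1)[0],key=cv2.contourArea);return cv2.minEnclosingCircle(c)
u=np.mgrid[:400,:640][1]
fl=blob((z>.147)&(z<.158)&(u>200)&(u<325)&(np.mgrid[:400,:640][0]<322),(260,270));print('flap',rect(P,fl),np.median(z[fl]))
kn=blob((z>.165)&(z<.178)&(u>350),(382,215));print('knob',rect(P,kn),cv2.minEnclosingCircle((P[kn][:,:2]*1000).astype(np.float32)),np.median(z[kn]))
ba=blob((z>.18)&(z<.2)&(u<310)&(u>200),(255,207));print('bar',rect(P,ba),np.median(z[ba]))
di=blob((g>150)&(z>.127)&(z<.142)&(u>325)&(u<423),(395,250));c,r=circ(di);print('dial',c,r,ray(f,c,.134))
h=blob((z>.127)&(z<.142)&(u>325)&(u<430),(340,190));print('gear',rect(P,h))
for n,p in(('knob',(-.042,.115)),('piv',(.03,.115)),('bar',(-.06,0))):print(n,own(*p,0))
```

```text
flap ((493.2435302734375, 107.29612731933594), (144.4044647216797, 103.8857650756836), 12.31874942779541) 0.15327493113376678
knob ((427.810791015625, 211.0041046142578), (39.2701416015625, 39.87014389038086), 81.11470794677734) ((427.9696960449219, 211.3459930419922), 20.711910247802734) 0.1706569431215582
bar ((434.45404052734375, 94.91375732421875), (10.214566230773926, 76.13386535644531), 12.394715309143066) 0.18971714803523032
dial (374.4434814453125, 274.1391296386719) 42.00763702392578 [0.49722158 0.22635433 0.134     ]
gear ((467.4559020996094, 221.79881286621094), (155.21420288085938, 108.40602111816406), 12.822065353393555)
knob [0.42212216 0.20519452 0.        ]
piv [0.49241806 0.2207665  0.        ]
bar [0.42942008 0.08902336 0.        ]
```

```bash
sed -i 's/^O=.*/O=np.array([.4932,.1078]);YAW=.216/' h.py
cat >> h.py <<'E'
def blob(m,near):
    m=cv2.morphologyEx(m.astype(np.uint8),cv2.MORPH_OPEN,np.ones((3,3)))
    n,l=cv2.connectedComponents(m)
    ids=[i for i in range(1,n) if (l==i).sum()>40]
    return l==min(ids,key=lambda i:np.hypot(*(np.argwhere(l==i)[:,::-1]-near).T).min())
def knob(f):
    P=cloud(f);z=np.nan_to_num(P[...,2]);m=(z>.165)&(z<.178)
    b=blob(m,proj(f,own(-.042,.115,.171)));return cv2.minEnclosingCircle((P[b][:,:2]*1000).astype(np.float32))
def pointer(f):
    "dark pixels on the dial: angle about the hub in own frame, vs polar radius"
    g=cv2.cvtColor(f["pixels"],cv2.COLOR_RGB2GRAY); K=f["intrinsics"]
    v,u=np.mgrid[:400,:640]
    d=np.stack([(u-K[0,2])/K[0,0],(v-K[1,2])/K[1,1],np.ones(u.shape)],-1)@f["R"];o=-f["R"].T@f["t"]
    out={}
    for nm,zz,r0,r1 in(("pointer",.139,.015,.027),("rim",.134,.028,.043)):
        X=o+d*((zz-o[2])/d[...,2])[...,None]
        e=X[...,:2]-own(.03,.115,0)[:2]
        r=np.hypot(e[...,0],e[...,1]);a=(np.arctan2(e[...,1],e[...,0])-YAW+np.pi)%(2*np.pi)-np.pi
        m=(r>r0)&(r<r1)&(g<90)&(abs(a)<1.3)
        out[nm]=np.histogram(a[m],np.arange(-1.3,1.3,.1))[0]; out[nm+'_med']=np.median(a[m])
    return out
E
python3 - <<'E'
from h import *
from station import ctrl,viewer,hand
f=dict(np.load("w1.npz"));print(pointer(f))
ctrl.goto(own(-.042,.115,.235),down(np.radians(150)))
f=viewer.grab_frame("wrist");np.savez("w2.npz",**f)
print(knob(f),own(-.042,.115,0),pointer(f),ctrl.read_state()["position"],ctrl.read_state()["joint_positions"])
E
```

```text
{'pointer': array([ 0,  0,  0,  0,  7, 20, 19,  8,  0,  0,  0,  0,  0,  0,  0,  0,  0,
        0,  0,  0,  0,  0,  0,  0,  0]), 'pointer_med': np.float64(-0.700180394713295), 'rim': array([ 0,  2,  0,  2,  1,  2, 26, 21,  4,  0,  2,  0, 12,  8,  0,  0,  2,
        0,  2,  0,  3,  0,  2,  1,  1]), 'rim_med': np.float64(-0.5576682332059475)}
((427.8879699707031, 210.95701599121094), 20.640201568603516) [0.42752868 0.21112607 0.        ] {'pointer': array([ 0,  0,  0,  0, 10, 41, 38, 33,  2,  0,  0,  0,  0,  0,  0,  0,  0,
        0,  0,  0,  0,  0,  0,  0,  0]), 'pointer_med': np.float64(-0.6691750640756695), 'rim': array([ 0,  7,  2,  7,  1,  7, 52, 80, 76, 71, 65, 55, 55, 34, 10,  1,  6,
        0,  6,  0,  6,  0,  5,  0,  6]), 'rim_med': np.float64(-0.33975286426247364)} [0.42765901 0.21126627 0.23601611] [ 3.18295444e-01 -7.67603523e-02 -1.47986268e-02  1.63150947e+00
 -2.55800090e-04 -7.27913585e-01]
```

Run:
```python
from h import *
from station import ctrl,viewer,hand
q0=down(np.radians(150));p=own(-.042,.115,.142)
print(ctrl.movel(p,q0,max_speed=.08,guard=10))
hand.grasp(40);s=ctrl.read_state();print(s["grip_width"],s["ft_force"],s["time"])
q=np.array(s["joint_positions"]);q[5]+=1.92;ctrl.move_joints(q)
ctrl.pause(.2);s=ctrl.read_state();print(s["joint_positions"],s["ft_force"],s["torque"],s["time"])
hand.gripper_open();p[2]=.24;ctrl.movel(p,max_speed=.15)
ctrl.goto(own(-.08,.06,.30),down(YAW+np.pi/2))
f=viewer.grab_frame("wrist");np.savez("w3.npz",**f)
print(knob(f),pointer(f),ctrl.read_state()["time"])
cv2.imwrite("pics/w3.png",cv2.resize(f["pixels"][150:350,300:500,::-1],None,fx=3,fy=3,interpolation=cv2.INTER_CUBIC))
```

```text
False
0.036788651873395764 [-0.22203553 -0.90885782  2.09652421] 4.4
[ 3.18126503e-01 -7.94916151e-02 -2.03094702e-01  1.44639365e+00
  8.99440251e-04  1.19053633e+00] [-0.64786935  2.82123387  1.98867814] [ 0.57910213  0.10251204 -0.02744767] 6.275
((427.5315856933594, 211.30154418945312), 21.076021194458008) {'pointer': array([ 0,  0,  0,  0,  0,  0,  0,  0,  0,  0,  1, 15, 23, 17,  0,  0,  0,
        0,  0,  0,  0,  0,  0,  0,  0]), 'pointer_med': np.float64(-0.04551620912614274), 'rim': array([ 0,  2,  0,  1,  0,  2,  2,  0,  1,  2,  3,  2, 31, 23,  3,  0,  2,
        0,  2,  0,  4,  0,  4,  0,  5]), 'rim_med': np.float64(-0.0027837565916257745)} 8.7667
```

View pics/w3.png

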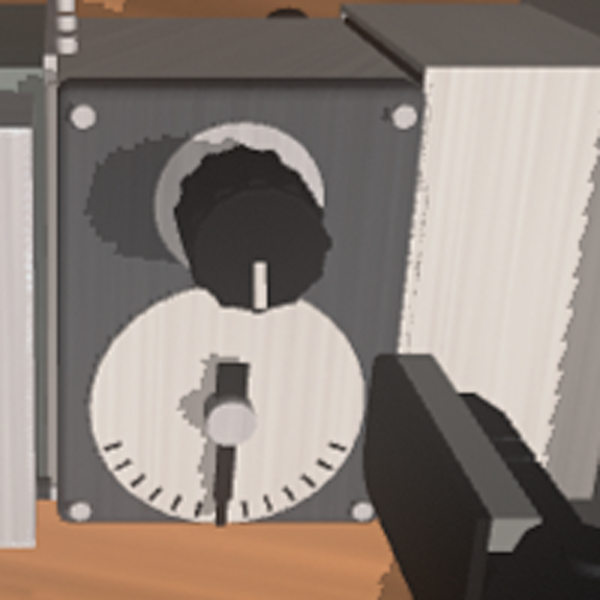

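The crop shows the pointer tip at (220,523) lying over the long mark, and the visible ticks on both sides are symmetric about it. Next is the flap. I'll put the closed fingers behind the bar and push it along its arc.

Run:
```python
from h import *
from station import ctrl,viewer,hand
hand.grasp(20)
q=down(YAW+np.pi/2)
ctrl.goto(own(-.086,0,.23),q)
print(ctrl.movel(own(-.086,0,.174),max_speed=.12,guard=8),ctrl.read_state()["position"],own(-.086,0,.174))
hit=False
for a in np.arange(0,1.46,.145):
    phi=np.arctan2(.071,-.130)-a;r=np.hypot(.071,.130)
    b=np.array([.07+r*np.cos(phi),.115+r*np.sin(phi)])
    hit=ctrl.movel(own(b[0]-.0155,0,b[1]-.012),max_speed=.12,guard=20)
    s=ctrl.read_state();print(round(a,2),hit,np.round(s["ft_force"],1),round(s["time"],1))
    if hit:break
f=viewer.grab_frame("side");np.savez("s4.npz",**f);cv2.imwrite("pics/s4.png",cv2.resize(f["pixels"][130:300,160:380,::-1],None,fx=3,fy=3))
```

```text
False [0.40975896 0.08981616 0.17509696] [0.40919842 0.08936811 0.174     ]
0.0 False [-3.7 -0.1  2.6] 10.9
0.14 False [-5.9 -0.6  2.5] 11.2
0.29 False [-5.1 -1.8  4.6] 11.5
0.43 False [-3.5 -0.5  1.7] 11.8
0.58 False [-2.  -1.2  0.6] 12.2
0.72 False [-0.9 -1.  -0.5] 12.5
0.87 False [-1.1 -1.  -0.1] 12.8
1.01 False [-0.1  0.1  1.4] 13.1
1.16 False [ 0.4  0.4 -0.5] 13.5
1.3 False [ 0.5 -1.   1.4] 13.8
1.45 False [ 0.4  0.5 -0.7] 14.1
```

View pics/s4.png

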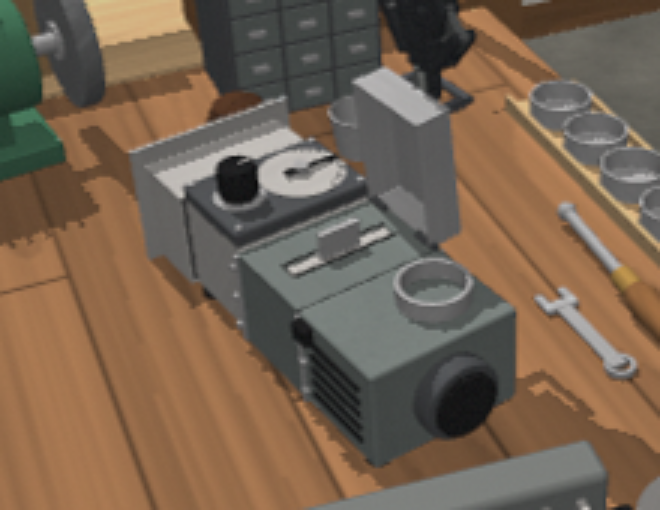

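The side view shows the flap standing near or past vertical, with the tab and slot exposed at about (340,240) in the crop. I'll withdraw upward so the flap falls open, then look at the tab.

Run:
```python
from h import *
from station import ctrl,viewer,hand
p=np.array(ctrl.read_state()["position"]);p[2]+=.09;ctrl.movel(p,max_speed=.15)
ctrl.goto(own(-.085,0,.30),down(YAW+np.pi/2));hand.gripper_open()
f=viewer.grab_frame("wrist");np.savez("w5.npz",**f);cv2.imwrite("pics/w5.png",f["pixels"][:,:,::-1])
P=cloud(f);z=np.nan_to_num(P[...,2])
c,s=np.cos(YAW),np.sin(YAW);d=P[...,:2]-O;U=d@[c,s];V=d@[-s,c]
m=blob((z>.132)&(z<.15)&(abs(U)<.045)&(abs(V)<.03),proj(f,own(0,0,.143)))
print('tab',rect(P,m),np.median(z[m]),'own',np.median(U[m]),np.median(V[m]),O)
print(ctrl.read_state()["time"],pointer(f)['pointer'])
sd=viewer.grab_frame("side");Q=cloud(sd);w=np.nan_to_num(Q[...,2])
dq=Q[...,:2]-O;uu=dq@[c,s];vv=dq@[-s,c]
m=(w>.16)&(w<.30)&(abs(vv)<.06)&(uu>.02)&(uu<.2)
X=Q[m];print('flap pts',m.sum(),np.polyfit(X[:,2],uu[m],1),'top z',X[:,2].max())
```

```text
tab ((493.4923400878906, 107.14785766601562), (44.10918045043945, 7.734192848205566), 12.478067398071289) 0.1425115920700822 own -0.002538457283891398 -0.0006561571025565417 [0.4932 0.1078]
16.5417 [ 1  1  4  6  7 12 11 19 22 22 21 20 22 21 21 22 22 22 21 23 21 19  8  2
  0]
flap pts 1080 [0.20589272 0.07902316] top z 0.25308223225139836
```

View pics/w5.png

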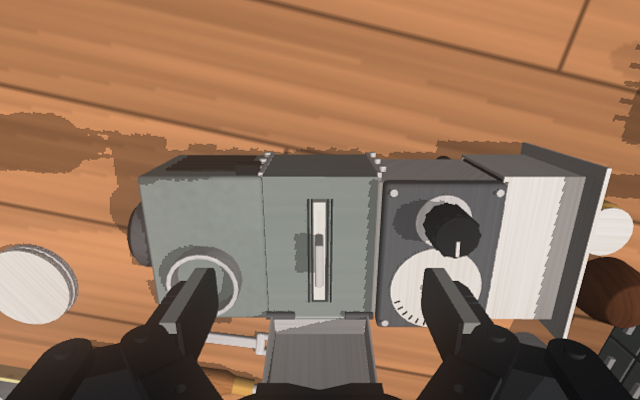

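The tab shows at (320,260), 44x7.7 mm at z 0.1425, which matches the spec. The flap lies open beyond vertical at the bottom, and the ring at (200,283) hasn't moved. I'll grip the tab, draw the plate up, and fit the light from the top frame.

Run:
```python
from h import *
from station import ctrl,viewer,hand
q=down(YAW+.001+np.pi/2);p=np.array([.4934,.1072,.20])
ctrl.goto(p,q);p[2]=.124
print(ctrl.movel(p,max_speed=.08,guard=8),ctrl.read_state()["position"])
hand.grasp(60);s=ctrl.read_state();print(s["grip_width"],s["ft_force"],s["time"])
p[2]=.30;print(ctrl.movel(p,max_speed=.08,guard=20))
s=ctrl.read_state();print(s["grip_width"],s["ft_force"],s["time"],s["position"])
f=viewer.grab_frame("side");np.savez("s6.npz",**f)
for n in("top","side"):
    f=dict(np.load(f"{n}0.npz"));P=cloud(f);x,y,z=P[...,0],P[...,1],np.nan_to_num(P[...,2])
    m=(x>.2)&(x<.6)&(y<-.25)&(y>-.6)
    for lo,hi in((.145,.18),(.18,.21),(.21,.24),(.24,.27),(.27,.281),(.281,.30)):
        k=m&(z>lo)&(z<hi)
        k=cv2.morphologyEx(k.astype(np.uint8),cv2.MORPH_OPEN,np.ones((3,3)))>0
        if k.sum()>20: print(n,lo,k.sum(),rect(P,k))
    if n=="top":
        # glass: points on the +y front, robust plane fit
        X=P[m&(z>.15)&(z<.275)]
        rng=np.random.default_rng(0);best=None
        for _ in range(500):
            a,b,c=X[rng.choice(len(X),3,False)];nn=np.cross(b-a,c-a)
            if np.linalg.norm(nn)<1e-5:continue
            nn/=np.linalg.norm(nn);i=abs((X-a)@nn)<.003
            if best is None or i.sum()>best.sum():best=i
        Y=X[best];c=Y.mean(0);nn=np.linalg.svd(Y-c)[2][2];print('plane',best.sum(),len(X),c,nn,np.degrees(np.arctan2(nn[1],nn[0])),Y.min(0),Y.max(0))
```

```text
False [0.49393293 0.10724198 0.12469693]
0.006613630042245442 [ 1.11903703 -0.3784316   1.00086996] 18.975
False
0.0069336795963731365 [ 0.26786599 -0.22092659 -1.75757958] 21.325 [0.49321542 0.10718001 0.29954851]
top 0.145 99 ((415.7378845214844, -360.9683837890625), (3.550905227661133, 141.92840576171875), 83.84809875488281)
top 0.18 99 ((397.8221435546875, -358.9682922363281), (4.269357681274414, 178.1568603515625), 84.00627899169922)
top 0.21 225 ((396.0620422363281, -376.1636047363281), (37.063926696777344, 247.01034545898438), 83.70362854003906)
top 0.24 175 ((399.7658386230469, -359.9555358886719), (7.450092792510986, 182.52540588378906), 82.73738098144531)
top 0.27 54 ((407.12420654296875, -363.6474609375), (7.036852836608887, 147.96463012695312), 83.44401550292969)
top 0.281 607 ((395.92010498046875, -380.5242614746094), (35.022483825683594, 191.90869140625), 83.55416870117188)
plane 691 939 [ 0.39894531 -0.35935897  0.21821117] [-0.1097009  -0.99396019 -0.00297491] -96.29810186621704 [ 0.30799681 -0.37390505  0.15005617] [ 0.49295563 -0.34920085  0.27497375]
side 0.145 1302 ((391.53619384765625, -405.1996765136719), (44.6075439453125, 236.48812866210938), 80.30200958251953)
side 0.18 1471 ((392.00982666015625, -404.3057861328125), (45.458648681640625, 236.86367797851562), 82.46153259277344)
side 0.21 1346 ((395.0581359863281, -392.4895935058594), (50.11175537109375, 248.28012084960938), 83.63516235351562)
side 0.24 1290 ((391.15277099609375, -404.68646240234375), (37.367431640625, 194.94920349121094), 78.91834259033203)
side 0.27 453 ((392.88092041015625, -396.85003662109375), (6.385518550872803, 191.34783935546875), 83.02749633789062)
side 0.281 1503 ((396.07611083984375, -380.05035400390625), (35.80935287475586, 193.21331787109375), 83.95792388916016)
```

Run:
```python
from h import *
from station import ctrl,viewer,hand
yl=np.radians(-96.3);nx=np.array([np.cos(yl),np.sin(yl)])
g=np.array([.396,-.380])-.02*nx; p=g-.1*nx
q=down(yl+np.pi)
ctrl.goto([*p,.38],q)
f=viewer.grab_frame("wrist");np.savez("w7.npz",**f);cv2.imwrite("pics/w7.png",f["pixels"][:,:,::-1])
s=ctrl.read_state();print(p,s["position"],s["time"],s["grip_width"],s["joint_positions"])
P=cloud(f);x,y,z=P[...,0],P[...,1],np.nan_to_num(P[...,2])
m=(x>.25)&(x<.55)&(y<-.32)&(y>-.45)
for lo,hi in((.24,.27),(.276,.295)):
    k=m&(z>lo)&(z<hi);print(k.sum(),rect(P,k) if k.sum()>20 else '')
```

```text
[ 0.40916812 -0.26072469] [ 0.40967453 -0.25973403  0.37974814] 22.8583 0.0065469378533793985 [-7.03758026e-01  4.16110082e-02  3.97348397e-01  1.92704476e+00
  5.38895675e-04 -5.95539128e-01]
4455 ((390.7938232421875, -385.6370544433594), (59.90092849731445, 188.069580078125), 83.88191986083984)
15108 ((395.5660095214844, -376.84283447265625), (39.222232818603516, 195.23216247558594), 83.83792877197266)
```

View pics/w7.png

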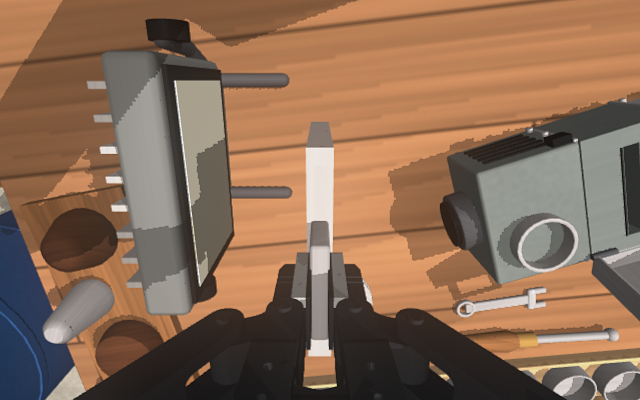

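The wrist view shows the light head at (105-235, 50-315) with the glass on its right, and the plate held edge-on at x≈320, parallel to the glass. The head top measures 39x195 mm at yaw -96.16°. I'll fit the glass and the plate edge, then go to the hold pose and check.

Run:
```python
from h import *
from station import ctrl,viewer,hand
yl=np.radians(-96.16);nx=np.array([np.cos(yl),np.sin(yl)]);ty=np.array([-nx[1],nx[0]]);C=np.array([.3956,-.3768])
def meas(f,zt,tag):
    P=cloud(f);z=np.nan_to_num(P[...,2]);d=P[...,:2]-C;U=d@nx;V=d@ty
    g=(abs(V)<.06)&(U<-.005)&(U>-.04)&(z>.16)&(z<.26)
    if g.sum()>50:
        A=np.c_[V[g],z[g],np.ones(g.sum())];k=np.linalg.lstsq(A,U[g],rcond=None)[0];print(tag,'glass U=',k,g.sum(),np.median(U[g]))
    e=(abs(z-zt)<.006)&(abs(U+.12)<.03)&(abs(V)<.075)
    X=np.c_[U[e],V[e]]*1000;print(tag,'plate top',e.sum(),cv2.minAreaRect(X.astype(np.float32)),np.median(z[e]),V[e].min(),V[e].max())
meas(dict(np.load("w7.npz")),.371,'w7')
p=C-.12*nx;q=down(yl+np.pi)
ctrl.movel([*p,.269],q,max_speed=.12);ctrl.pause(.5)
s=ctrl.read_state();print(p,s["position"],s["time"],s["grip_width"],s["ft_force"],np.abs(s["qvel"]).max())
f=viewer.grab_frame("wrist");meas(f,.26,'hold')
f=viewer.grab_frame("top");cv2.imwrite("pics/t8.png",cv2.resize(f["pixels"][140:310,200:500,::-1],None,fx=2.6,fy=2.6,interpolation=cv2.INTER_CUBIC));np.savez("t8.npz",**f)
meas(f,.26,'top')
f=viewer.grab_frame("side");np.savez("s8.npz",**f);cv2.imwrite("pics/s8.png",f["pixels"][:,:,::-1])
P=cloud(f);z=np.nan_to_num(P[...,2]);d=P[...,:2]-C;U=d@nx;V=d@ty
e=(abs(U+.12)<.02)&(abs(V)<.07)&(z>.13)&(z<.262)
if e.sum()>30:print('side',e.sum(),z[e].min(),z[e].max(),V[e].min(),V[e].max(),np.linalg.lstsq(np.c_[V[e],z[e],np.ones(e.sum())],U[e],rcond=None)[0])
```

```text
w7 glass U= [ 0.00103639 -0.00023986 -0.01980798] 4698 -0.019861613842809413
w7 plate top 2659 ((-117.52186584472656, 2.2465896606445312), (110.36495208740234, 12.04622745513916), 89.92263793945312) 0.37046371788561316 -0.052939063273557026 0.05743366101012704
[ 0.40847663 -0.25749287] [ 0.40850022 -0.25755016  0.26910265] 24.4333 0.006328413092001977 [ 0.43835643  0.47503749 -2.7279461 ] 0.0014521248450169264
hold glass U= [ 0.00110073 -0.0002261  -0.01983273] 16702 -0.01988728714406728
hold plate top 2659 ((-119.75594329833984, 0.8615074157714844), (110.28147888183594, 12.055559158325195), 89.98651123046875) 0.2597432151047729 -0.05427798526827545 0.05600342504794402
top plate top 93 ((-118.37739562988281, 1.9333343505859375), (108.02100372314453, 13.187087059020996), 89.93936920166016) 0.2590304613309267 -0.05207373366080219 0.05594728199478707
side 1661 0.17223663984377746 0.261927902508884 -0.05366067740376213 0.05608767841398422 [ 0.00078452  0.01025494 -0.11923316]
```

View pics/s8.png

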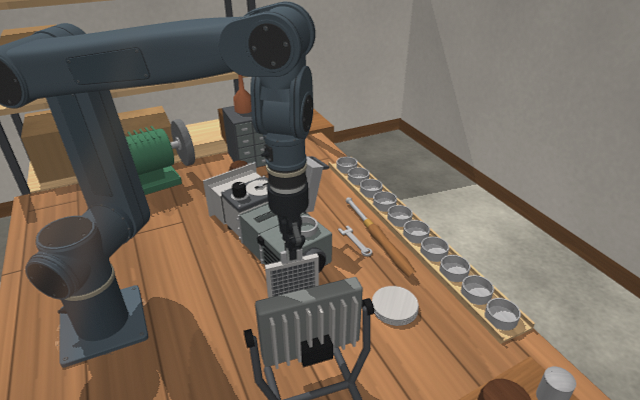

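View pics/t8.png

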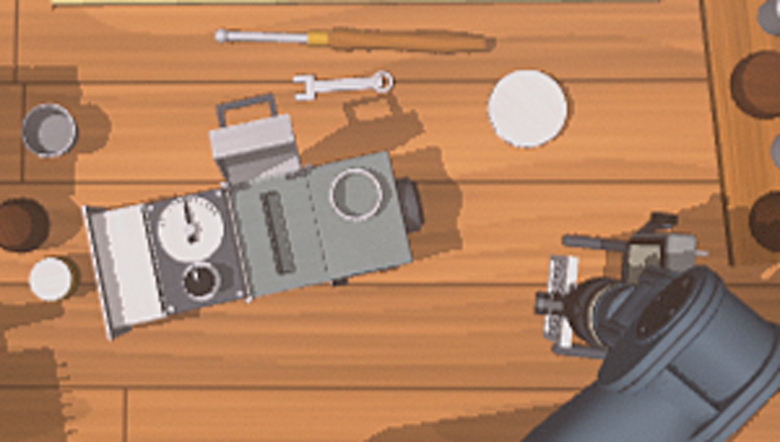

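The plate is square to the glass to within 0.1°, 99.9 mm away, centred to 1 mm, with its centre at z 0.2097. The top view shows the pointer at (187,200) on the mark, the flap open at (255,135) and the bystanders where they were. I'm handing the job in.

Run:
```python
from station import close_job,ctrl
print(ctrl.read_state()["time"]);print(close_job())
```

```text
24.5833
the job is handed in; nothing more can be done
None
```

The job is done and handed in at about 24.6 s of the allowed 67 s. I turned the damper knob 1.92 rad clockwise, pushed the flap over onto its stop, drew the plate up by its tab and am holding it in front of the work light.

**Plate:** in the last wrist view it is 99.9 mm from the glass (its mid-plane). It is about 1 mm off centre, its centre is 0.21 m above the bench, and it is square to the glass within about 0.1°. The side view shows it upright to about 0.6° and touching only the gripper.

**Damper, flap and bench:** the last top view shows the pointer on the long mark, which I estimate to about 0.02 rad. The flap lies open and the bystanders look undisturbed. I judged the flap's rest position by eye: a rough fit to the range data gave 1.77 rad against the stop's 1.83, and the flap's domed sides make that fit unreliable.

**Disagreements:**
- **Extractor:** the first top-camera estimate was about 5 mm off in x and y from the wrist camera. I used the wrist values, and the knob and tab grasps confirmed them.
- **Plate:** at the end, the top camera put the plate 1 to 1.5 mm away from the wrist reading, within calibration error.

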